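# Load the plywood case into the test bay

### The job

Clear the stray file off the roller track and lay it flat in the grey tray, then swing the gate bar open and push the large plywood case along the rollers, without lifting it, until it is fully home against the back wall of the bay. Then swing the gate fully shut behind it, let go, and leave the other things on the bench where they are.

Things in the scene. Friction and masses are not known exactly. Their poses are not given: they have to be found in the camera images.
- track: Fixed plywood roller track on the bench. Origin: on the bench surface under the middle of the lane; x is the direction of travel along the lane (apron to bay), y across it (left of travel), z up. Along x: flat apron -385 to -158 mm, rollers -158 to 257 mm, bay 140 to 257 mm. Thirteen free-turning grey rollers, 24 mm diameter, 32 mm apart, tops at z=50 mm.
- apron (a point): Middle of the apron's top, at x=-271, z=50 mm in the track's frame: a flat plywood plate 227 mm long and 176 mm wide at the same height as the rollers; the case starts on it. Same axes as the track.
- lane (a point): Centre of the lane's mouth, at x=-130, z=50 mm in the track's frame; same axes. From here on low plywood rails stand on both sides: inner faces at y=+-55 mm, outer +-67 mm, tops at z=68 mm. Upstream of here two smooth aluminium guides of the same height flare the mouth to y=+-85 mm at x=-197 mm.
- bay (a point): Where the centre of the case's underside belongs when fully home: on the rollers in the bay, at x=197, z=50 mm in the track's frame; same axes. The bay's side walls (from x=140 mm, in line with the rails) and its back wall (inner face at x=257 mm, 60 mm past this point) are plywood, tops at z=110 mm; open above.
- gate (a joint): Angle (rad) of the aluminium gate bar about its upright hinge at track x=122, y=-77 mm. 0: shut, bar straight across the lane along the track's +y. Grows as it swings upstream (track's -x); clears the lane from about 1.5; end stop 1.75. Bar 140 mm long, 12 thick, z=95 to 115 mm. Stays where left (0.5 N at the pin). A case pushed against the bar only closes it: open it first.
- gate_pin (a point): Middle (z=140 mm) of the upright wooden handle pin on the gate bar, 18 mm diameter, standing from z=115 to 160 mm, 118 mm from the hinge axis: at track x=122-118 sin(angle), y=-77+118 cos(angle) mm. Can be pinched from above.
- case: The large closed plywood case to be loaded: 120 mm long (its x), 100 mm wide (its y), 65 mm high, 0.3 to 0.6 kg. Origin: centre of its underside. Starts on the apron, off-centre and turned up to 0.3 rad out of line with the lane (its x roughly along the track's x). Too wide for the gripper.
- file: Flat file with a wooden handle, lying across both rails of the track: 190 mm long along its x, underside flat. Origin: middle of its length, on the underside. Handle from x=-95 to -15 mm, 26 mm wide, 22 mm high; steel blade from x=-15 to 95 mm, 22 mm wide, 8 mm high. 0.12 kg; balance point at about x=-20 mm.
- tray: Fixed grey plastic tray, open above, empty: outside 105 mm (its x) by 220 mm (its y), 32 mm high; walls and floor 5 mm. Origin: centre of its underside. It stands beyond the track.
- small_case: Bystander: smaller plywood case 75 x 75 x 70 mm (origin under its centre), beyond the track, beside the tray on one side or the other. Leave alone.
- glue: Bystander: white glue bottle, 48 mm diameter, 130 mm high, origin under its centre, near the apron's far corner. Leave alone.
- cup: Bystander: white cup, 64 mm diameter, 70 mm high, origin under its centre. Leave alone.
- driver: Bystander: screwdriver lying on the bench past the bay end of the track, about 200 mm long, along its x, under 40 mm high. Leave alone.
- spool: Bystander: grey spool, 60 mm diameter, 50 mm high, origin under its centre, beyond the track near the apron. Leave alone.

How it is judged:
On the way, in this order (a step that is already met when the one before it is completed fails the run):
1. the file lies flat in the tray (x of file in the frame of tray between -0.035 and 0.035 m and y of file in the frame of tray between -0.03 and 0.03 m and z of file in the frame of tray between -0.005 and 0.02 m and angle between file's own z axis and vertical below 0.15 rad), for 0.2 s.
2. the case is fully home in the bay (x of case in the frame of track above 0.187 m and y of case in the frame of track between -0.02 and 0.02 m and z of case in the frame of track between 0.04 and 0.06 m and angle between the x axis of case and the x axis of track, either way round below 0.12 rad and linear speed of case below 0.03 m/s), for 0.2 s.
3. the gate is shut behind the case (value of joint gate below 0.09 rad), for 0.2 s.
At the end, for the whole second after the job is handed in: The file lies flat inside the tray; the case stands on the rollers in the bay, square to the lane (within 0.12 rad), within 10 mm of the back wall (the track's x of its centre above 187 mm); the gate is within 0.09 rad of shut; everything is at rest (all of step 1 and all of step 2 and value of joint gate below 0.09 rad and linear speed of file below 0.03 m/s); the robot touches nothing.
It fails at once if the plywood case is lifted off the track or tipped over (height (world z) of case above 0.08 m or angle between case's own z axis and vertical above 0.35 rad).
It fails at once if another loose thing on the bench (small case, glue bottle, cup, screwdriver, spool) is shifted by more than 30 mm (distance of any of small_case, glue, cup, driver, spool from where it was at the start of the episode above 0.03 m).
It fails at once if the small case, glue bottle, cup or spool is knocked over (angle between any of small_case, glue, cup, spool's own z axis and vertical above 0.5 rad).
It also fails if it takes over 72 s, if anything falls off the work surface, if the arm or the gripper's body presses on something with over 40 N, if the wrist force passes 120 N, or if a joint passes its speed limit or range.

### The arm

A 6-joint arm with a two-finger parallel gripper is mounted at the origin on the work surface. World frame = base frame: x ahead of the robot, y to its left, z up, the work surface at z = 0. Lengths are in m, angles in rad, forces in N, time in s.
With the tool pointing down it reaches from about 0.25 to 0.725 m from the base axis. Payload 4 kg.
Tool frame: the origin (TCP) lies at the centre of the arm's flange, where the gripper is bolted on; the fingertips stand 173 mm ahead of it and the grasp point (between the pads) lies 155 mm ahead of it; z points along the fingers, y is the line along which they close (so a half turn about z gives the same grasp; the last joint's range is limited). The gripper opens to 85 mm and grips with 20 to 120 N. Pads are 22 mm wide; open, the fingers measure 114 mm over their backs; the gripper's body (76 mm by 85 mm) begins 54 mm behind the grasp point. The pads swing forward as they close: fully open they stand 13 mm farther back than shut.
Start: joints at [1.311, 0.241, 0.005, 1.335, 0, 1.571], TCP at [0.128, 0.483, 0.405] pointing down, gripper open.
Joint ranges: [-2.72, 2.72], [-1.05, 1.87], [-1.09, 1.28], [-1.99, 2.15], [-1.42, 1.44], [-3.14, 3.14]. Speed limits (rad/s): [2.79, 2.79, 3.14, 3.14, 3.14, 3.14].

### API

Orientations are given as a 3x3 rotation matrix whose columns are the frame's x, y, z axes.
In Python, from station import arm, viewer gives the robot as it stands. The module is installed in compiled form; this text tells all that it offers.
- The arm moves only by the tool step_arm, never from a script. Its argument "motion" is text: rows parted by semicolons, each of 7 numbers parted by spaces: the turn, a rotation vector about the tool's x, y, z in degrees, then the shift along the tool's x, y, z in cm, then the finger opening in cm, from 0 to 8.54. In form: rx ry rz dx dy dz gripper; .... A call has 1 to 20 rows; each row is the pose to reach, as a shift and turn from the pose commanded when the call began, along the tool's axes at that moment; what a row does not reach only later rows make up. A row lasts 1/12 s, in which the tool goes at most 41.7 mm and 7.16 degrees, less where a joint would pass 70% of its speed; a pose out of reach is approached as far as the arm can. A call with a gripper value outside its range is refused whole. The fingers move at their own pace and stop on an object; "squeeze" is the grip in N (left out, the last holds). Time passes only in rows, so rows that repeat a pose let the fingers close. It gives the time, the measured TCP pose, the force, the opening and the grip force at its end, in the units of the state.
- arm.read_state(): the state, without advancing time (a new reading comes with each control period).
- viewer.get_image(name): name is "scene" or "side" or "wrist"; returns (picture, depth): 420x560x3 uint8, red, green, blue; 420x560 float32, m along the optical axis (not along the pixel's ray), 0 where there is no reading.
- viewer.camera_model(name): a dict with "fovy" (degrees; the focal length in pixels is half the picture's height over the tangent of half this angle, whatever the lens; pixels are square), "cx", "cy" (the principal point, pixels), "origin" and "attitude" of the camera in the world. Camera axes: x right, y down, z forward; pixel columns grow to the right and rows downward; lengths in m; the calibration is good to about 2 mm. A picture is of the moment at which its call begins: read the wrist's pose just before it. camera_model takes no time and is no camera call; for the wrist camera it gives the pose at the moment of the call.
- arm.finish_job(): hands the job in; it is judged then, once.
Trained networks look in the newest picture that a camera, given by its name, has taken for a name from the list of things; names that differ only in an ending like _2 or _b are one class to them, and where a whole thing is asked for, a point or a joint stands for the part that bears it (a point fixed in the world has none). Each returns a list of dicts, best first, with "confidence" (0 to 1); they miss things now and then, are a little off and sometimes report something else, mostly with a low value. They report only what shows in the picture. A call takes as long as a camera call.
- viewer.search_frame(camera, query): "at" ([row, column] in pixels, amid what is visible of it).
- viewer.silhouettes(camera, query): "pixels" (420x560 bool, what is visible of it) and "at" ([row, column] in pixels, amid what is visible of it).
The state is a dict: "time": time; "joints": joint angles; "qvel": joint speeds; "effort": joint torques, N m; "ee_pos": TCP position; "ee_rot": TCP orientation; "ft_force": force on the tool from outside, world axes, zero at the start; "ft_torque": the same for the moment, N m; "gripper_width": finger opening in m; "grip_force": force on a finger pad.
Only numpy, scipy, OpenCV 4.12 (cv2) and the standard library are available. Lean on these libraries where they do the work, as an engineer would, in place of code of your own. Each camera call takes 0.05 s, during which the arm holds its last target. There are 200 camera calls.

## Working session

There is one attempt and no reset: what is moved stays moved. The work goes in short steps, Python scripts to look and compute and a tool call to move; the robot and the scene stay as the last step left them, time stands still between calls to the robot, and variables do not carry over. Pictures are saved under pics/ and viewed, at most 10 in all, crops included, and the job is handed in when it is done.

Besides the shell and the picture viewer there is one more tool, called as a command line: name --argument value ..., lists and objects as JSON in quotes. step_arm: Moves the arm, as the interface text tells. Its arguments: {"type":"object","properties":{"motion":{"type":"string"},"squeeze":{"type":"number"}},"required":["motion"]}

```bash
mkdir -p pics; cat > h.py <<'E'
import numpy as np, cv2
from station import arm, viewer
def cam(n):
    m=viewer.camera_model(n); f=210/np.tan(np.radians(m["fovy"])/2)
    return f,m["cx"],m["cy"],np.array(m["origin"]),np.array(m["attitude"])
def world(n,depth):
    f,cx,cy,o,R=cam(n); v,u=np.mgrid[:420,:560]
    P=np.stack([(u-cx)/f*depth,(v-cy)/f*depth,depth],-1)
    W=P@R.T+o; W[depth==0]=np.nan; return W
def snap(n,fn=None):
    p,d=viewer.get_image(n)
    if fn: cv2.imwrite("pics/"+fn,p[:,:,::-1])
    return p,d,world(n,d)
E
python3 - <<'E'
from h import *
np.set_printoptions(precision=4,suppress=True)
s=arm.read_state();print(s["time"],s["ee_pos"],s["ee_rot"])
ims=[]
for n in ("scene","side"):
    m=viewer.camera_model(n);print(n,m["fovy"],np.array(m["origin"]),np.array(m["attitude"])[:,2])
    p,d,W=snap(n,n+"0.png");np.save(n+"0.npy",W)
    for q in ["track","case","file","tray","gate","gate_pin","small_case","glue","cup","spool","driver"]:
        for r in viewer.silhouettes(n,q)[:1]:
            k=r["pixels"];X=W[k];X=X[~np.isnan(X[:,0])]
            np.save(f"{n}_{q}.npy",k)
            print(q,round(r["confidence"],2),np.round(r["at"]),k.sum(),np.median(X,0),X.min(0),X.max(0)) if len(X) else print(q,"nodepth")
E
```

```text
0.0 [0.1284 0.483  0.4038] [[-0.9664  0.2569 -0.0005]
 [ 0.2569  0.9664 -0.002 ]
 [ 0.     -0.0021 -1.    ]]
scene 47.26436466525518 [1.4055 0.609  0.89  ] [-0.6404 -0.4569 -0.6173]
track 0.77 [210. 331.] 9357 [0.512  0.147  0.0495] [ 0.2472 -0.3306 -0.0058] [0.5669 0.3566 0.161 ]
case 0.68 [159. 234.] 1560 [ 0.4852 -0.2051  0.1049] [ 0.2584 -0.4216 -0.0052] [ 0.5198 -0.1574  0.1199]
file 0.74 [186. 298.] 531 [0.4615 0.0043 0.076 ] [ 0.2728 -0.0678 -0.0048] [0.567  0.0322 0.0929]
tray 0.87 [232. 208.] 1902 [ 0.682  -0.1317  0.0067] [ 0.6377 -0.2375 -0.0029] [0.8178 0.08   0.1489]
gate 0.57 [199. 338.] 346 [0.4792 0.1537 0.1143] [ 0.2979  0.0627 -0.0021] [0.5614 0.1873 0.1617]
gate_pin 0.85 [203. 336.] 246 [0.5041 0.163  0.1147] [0.4337 0.1341 0.093 ] [0.5614 0.187  0.161 ]
small_case 0.75 [264. 298.] 956 [0.7074 0.1803 0.0683] [ 0.6041  0.0891 -0.004 ] [0.8159 0.2144 0.1494]
glue 0.8 [181. 137.] 545 [ 0.7042 -0.3954  0.0607] [ 0.6372 -0.4461 -0.002 ] [ 0.722  -0.3804  0.1308]
cup 0.62 [314. 376.] 921 [0.7194 0.3885 0.0454] [ 0.6288  0.3374 -0.0018] [0.7494 0.4184 0.073 ]
spool 0.75 [
[... 681 characters left out ...]
te 0.86 [195. 232.] 269 [0.4643 0.1422 0.1132] [0.4149 0.1235 0.0381] [0.5517 0.2536 0.1623]
gate_pin 0.7 [192. 229.] 368 [0.4723 0.147  0.1123] [ 0.4133  0.1222 -0.0002] [0.6051 0.3042 0.1623]
small_case 0.64 [187. 294.] 559 [0.7003 0.1402 0.0649] [ 0.666   0.1218 -0.0022] [0.7911 0.278  0.0761]
glue 0.66 [306. 394.] 632 [ 0.6842 -0.4201  0.0732] [ 0.6696 -0.4372 -0.0044] [ 0.788  -0.3416  0.1332]
cup 0.77 [154. 270.] 307 [0.7142 0.3736 0.0482] [ 0.6851  0.3507 -0.0028] [0.7895 0.511  0.0736]
spool 0.62 [283. 366.] 285 [ 0.6996 -0.2985  0.0073] [ 0.6797 -0.3196 -0.0038] [ 0.746  -0.2556  0.0518]
driver 0.68 [165. 193.] 137 [0.4071 0.4654 0.0195] [0.3599 0.4573 0.0015] [0.4566 0.4797 0.0283]
```

View pics/scene0.png

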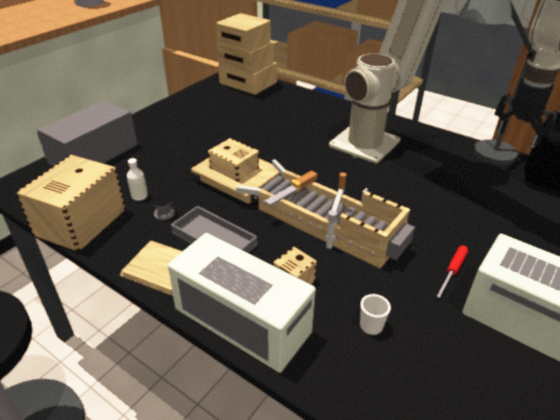

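View pics/side0.png

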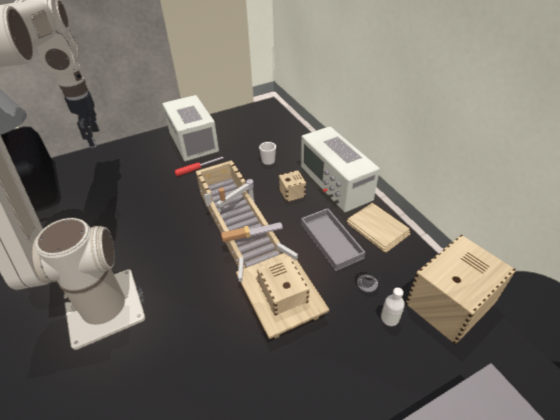

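The scene view shows the track running left to right. The case is on the apron (159,234), the file crosses the rails (186,298), the gate is half open with its pin at (185,342), and the tray is at (232,212). The side view agrees: case (290,283), file (232,250), gate (193,235), tray (238,331). Next I'll fit the poses from the merged clouds.

```bash
cat > fit.py <<'E'
from h import *
from scipy.optimize import least_squares, minimize
np.set_printoptions(precision=4,suppress=True)
A=np.load("scene0.npy").reshape(-1,3);B=np.load("side0.npy").reshape(-1,3)
C=np.vstack([A,B]);C=C[~np.isnan(C[:,0])]
roi=lambda P,x0,x1,y0,y1,z0,z1:P[(P[:,0]>x0)&(P[:,0]<x1)&(P[:,1]>y0)&(P[:,1]<y1)&(P[:,2]>z0)&(P[:,2]<z1)]
def rect(P,name):
    r=cv2.minAreaRect((P[:,:2]*1000).astype(np.float32));print(name,len(P),np.round(r[0],1),np.round(r[1],1),round(r[2],1));return r
for nm,Q in(("both",C),("scene",A),("side",B)):
    Q=Q[~np.isnan(Q[:,0])]
    rect(roi(Q,.25,.6,-.45,.4,.0465,.0535),nm+" z50")
    rect(roi(Q,.25,.6,-.45,.4,.065,.0705),nm+" z68")
    rect(roi(Q,.25,.6,.15,.4,.1,.114),nm+" baytop")
    rect(roi(Q,.25,.6,-.4,-.1,.108,.122),nm+" casetop")
    rect(roi(Q,.25,.6,.05,.25,.135,.165),nm+" pin")
    rect(roi(Q,.6,.8,-.25,.03,.027,.036),nm+" trayrim")
    rect(roi(Q,.6,.8,.08,.26,.065,.075),nm+" small")
    rect(roi(Q,.25,.6,-.06,.06,.0735,.1),nm+" file")
# height map
s=500;Hm=np.zeros((450,450),np.float32)
i=((C[:,0]-.2)*700).astype(int);j=((C[:,1]+.45)*500).astype(int)
R=700; Hm=np.zeros((int(.65*R),int(.95*R)),np.float32)
i=((C[:,0]-.2)*R).astype(int);j=((C[:,1]+.5)*R).astype(int)
ok=(i>=0)&(j>=0)&(i<Hm.shape[0])&(j<Hm.shape[1])&(C[:,2]<.2)
np.maximum.at(Hm,(i[ok],j[ok]),C[ok,2])
im=cv2.applyColorMap(np.clip(Hm/.165*255,0,255).astype(np.uint8),cv2.COLORMAP_JET)
cv2.imwrite("pics/hm.png",im)
E
python3 fit.py
```

```text
both z50 5619 [463.3  10.9] [689.7 182.9] 88.6
both z68 1413 [476.4  33.4] [645.6 190.5] 85.4
both baytop 1253 [476.1 237.9] [175.7 173.1] 88.8
both casetop 2169 [ 463.1 -223.7] [128.  106.1] 86.5
both pin 108 [435.7 136.1] [21.7 18.1] 72.6
both trayrim 604 [706.7 -96.7] [227.4 108.7] 89.4
both small 1004 [709.2 166.6] [82.5 81.7] 82.3
both file 805 [472.8  -1.1] [ 35.2 190.9] 79.3
scene z50 2149 [464.6  12.6] [686.3 180.7] 88.6
scene z68 779 [477.   35.9] [640.9 187.9] 84.9
scene baytop 826 [476.4 237.7] [175.5 173.1] 88.4
scene casetop 735 [ 463.2 -222.8] [126.  106.1] 86.5
scene pin 63 [436.6 138.4] [17.9 17.2] 80.3
scene trayrim 284 [706.5 -95. ] [223.9 107.7] 89.2
scene small 707 [708.9 170. ] [75.9 80.4] 82.3
scene file 379 [472.8   1.8] [ 29.8 189.7] 79.7
side z50 3470 [463.   -8.3] [651.2 182.4] 88.5
side z68 634 [475.7  15.5] [609.  188.6] 86.0
side baytop 427 [475.7 238.5] [174.5 165.9] 88.8
side casetop 1434 [ 461.9 -227.1] [121.2 100.6] 86.5
side pin 45 [434.7 133. ] [15.3 16.9] 73.1
side trayrim 320 [706.7 -98.3] [224.1 108.7] 89.4
side small 297 [709.5 165.1] [78.9 80.7] 81.7
side file 426 [473.4  -3. ] [ 32.3 189.4] 77.8
```

View pics/hm.png

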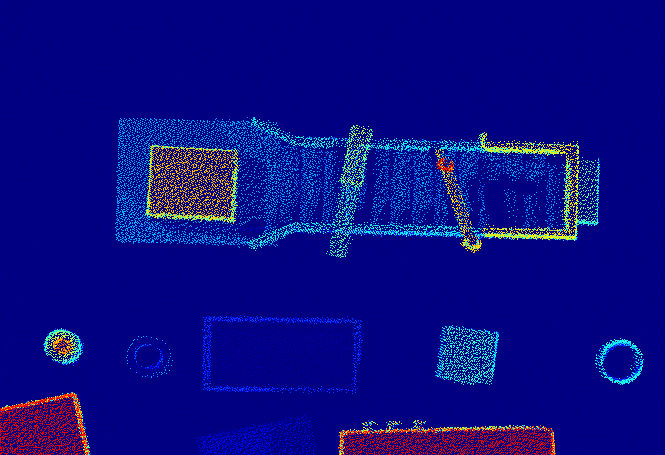

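The map (rows are world x, columns world y) shows the case at (183,193), the file at (190,350), the gate pin at (165,446), the hinge at (243,473), the bay back wall at column 572 and the tray at (354,283). The file handle is on the robot side. I'll fit the track axis and the other poses more exactly.

```bash
cat > fit2.py <<'E'
import io,contextlib
with contextlib.redirect_stdout(io.StringIO()): from fit import *
rt=roi(C,.3,.6,-.06,.4,.065,.0705); rt=rt[(abs(rt[:,1])>.05)]
top=roi(C,.3,.6,.22,.33,.105,.1125)
def line(P,c,b0=.03,w=.012):
    a,b=c,b0
    for _ in range(8):
        r=P[:,0]-(a+b*P[:,1]);k=abs(r)<w
        b,a=np.polyfit(P[k,1],P[k,0],1)
    return a,b,k.sum(),np.std(P[k,0]-a-b*P[k,1])
for P,n in((rt,"rail"),(top,"wall")):
    x=P[:,0]-.028*P[:,1]; print(n,np.histogram(x,bins=np.arange(.38,.56,.01))[0])
    for c in(.401,.523): print(n,line(P,c))
# back wall tops
bw=roi(C,.42,.5,.28,.40,.105,.1125); print("back",np.percentile(bw[:,1],[2,50,98]),len(bw))
ap=roi(C,.36,.56,-.40,-.30,.046,.054); print("apron end y",np.percentile(ap[:,1],[.5,2,5]),"median")
# case top
ct=roi(C,.38,.55,-.32,-.12,.112,.121);k=ct
rect(ct,"case");print(ct[:,2].mean(), ct.mean(0))
# file: handle and blade
h=roi(C,.36,.46,-.05,.06,.082,.096);b=roi(C,.46,.59,-.06,.06,.0725,.08)
for P in(h,b): print("file",P.mean(0),rect(P,"f"))
E
python3 fit2.py
```

```text
rail [  1  45 206  41   6   4   6   5   4   5   6   5  23  21 207 122  10   1]
rail (np.float64(0.4045324142636276), np.float64(0.03434868924828204), np.int64(292), np.float64(0.004290550979166986))
rail (np.float64(0.5259664667447809), np.float64(0.037909217501710266), np.int64(344), np.float64(0.004150687675014728))
wall [  0  47 161  47  21  19  21  20  21  16  24  24  23  40 169  64   0   0]
wall (np.float64(0.398608150613765), np.float64(0.05127874079375113), np.int64(246), np.float64(0.00493900397068966))
wall (np.float64(0.5339788261807471), np.float64(-0.0018958834595106376), np.int64(266), np.float64(0.004702163608788331))
back [0.308  0.3182 0.3256] 168
apron end y [-0.3335 -0.3325 -0.3312] median
case 1871 [ 463.8 -224.8] [125.7 106.7] 87.5
0.1146293868670005 [ 0.4617 -0.2277  0.1146]
f 359 [420.4   8.8] [33.1 84.3] 78.7
file [0.4208 0.0089 0.0883] ((420.4137878417969, 8.841104507446289), (33.12894821166992, 84.3480224609375), 78.7392578125)
f 362 [513.6  -7.3] [ 32.2 108.5] 79.2
file [ 0.5149 -0.0085  0.0754] ((513.6353149414062, -7.279794692993164), (32.2149772644043, 108.45048522949219), 79.18804168701172)
```

```bash
cat > mv.py <<'E'
from h import *
from scipy.spatial.transform import Rotation as Ro
O=np.array([.467,.0515]);PHI=.033
TX=np.array([np.sin(PHI),np.cos(PHI)]);TY=np.array([-np.cos(PHI),np.sin(PHI)])
def t2w(x,y): return O+TX*x+TY*y
def plan(wps,base=None):
    "wps: world x,y, grasp z, yaw(deg of tool x)"
    s=arm.read_state();p=np.array(s["ee_pos"]);R=np.array(s["ee_rot"])
    print("t",round(s["time"],2),"at",p.round(4),"yaw",np.degrees(np.arctan2(R[1,0],R[0,0])).round(1),"w",round(s["gripper_width"],4))
    for x,y,z,a in wps:
        c,q=np.cos(np.radians(a)),np.sin(np.radians(a))
        T=np.array([[c,q,0],[q,-c,0],[0,0,-1]])
        rv=np.degrees(Ro.from_matrix(R.T@T).as_rotvec());d=R.T@(np.array([x,y,z+.155])-p)*100
        print(rv.round(1),d.round(2),"rows",round(max(np.linalg.norm(d)/4.17,np.linalg.norm(rv)/7.16),1))
E
python3 -c "
from mv import *
plan([(.446,.004,.2,169.5),(.446,.004,.14,169.5),(.446,.004,.088,169.5)])"
```

```text
t 1.2 at [0.1284 0.4832 0.4047] yaw 165.1 w 0.0857
[-0.  -0.  -4.4] [-43.   -38.16   4.97] rows 13.8
[-0.  -0.  -4.4] [-43.   -38.16  10.97] rows 14.0
[-0.  -0.  -4.4] [-43.   -38.16  16.17] rows 14.3
```

step_arm --motion "0 0 -4.4 -43 -38.16 5 6; 0 0 -4.4 -43 -38.16 5 6; 0 0 -4.4 -43 -38.16 5 6; 0 0 -4.4 -43 -38.16 5 6; 0 0 -4.4 -43 -38.16 5 6; 0 0 -4.4 -43 -38.16 5 6; 0 0 -4.4 -43 -38.16 5 6; 0 0 -4.4 -43 -38.16 5 6; 0 0 -4.4 -43 -38.16 5 6; 0 0 -4.4 -43 -38.16 5 6; 0 0 -4.4 -43 -38.16 5 6; 0 0 -4.4 -43 -38.16 5 6; 0 0 -4.4 -43 -38.16 5 6; 0 0 -4.4 -43 -38.16 5 6; 0 0 -4.4 -43 -38.16 5 6; 0 0 -4.4 -43 -38.16 5 6; 0 0 -4.4 -43 -38.16 8 6; 0 0 -4.4 -43 -38.16 10.5 6; 0 0 -4.4 -43 -38.16 10.5 6"

```text
time: 2.78
ee_pos: [0.4432, 0.0049, 0.2959]
ee_rot: [[-0.984, 0.18, -0.009], [0.18, 0.984, 0.0], [0.009, -0.001, -1.0]]
ft_force: [-1.3, 0.9, 0.2]
gripper_width: 0.0604
grip_force: 0.0
```

```bash
python3 -c "
from mv import *
p,d,W=snap('wrist','w1.png')
for r in viewer.silhouettes('wrist','file')[:1]:
    X=W[r['pixels']];X=X[~np.isnan(X[:,0])]
    print(r['confidence'],len(X))
    X=X[(X[:,2]>.07)&(X[:,2]<.1)]
    h=X[X[:,2]>.082];b=X[X[:,2]<.08]
    for q in(h,b):print(len(q),q.mean(0).round(4),cv2.minAreaRect((q[:,:2]*1000).astype(np.float32)))
plan([(.446,.004,.088,169.5)])"
```

```text
0.86 12420
8161 [0.417  0.0108 0.0911] ((420.1893005371094, 10.17037296295166), (26.16663932800293, 85.86591339111328), 78.77073669433594)
4206 [ 0.5094 -0.0073  0.0777] ((468.4645080566406, 2.5160789489746094), (25.721237182617188, 183.3795166015625), 79.13177490234375)
t 2.88 at [0.4451 0.0049 0.2996] yaw 169.6 w 0.0602
[-0.  -0.1  0.1] [-0.12 -0.07  5.66] rows 1.4
```

View pics/w1.png

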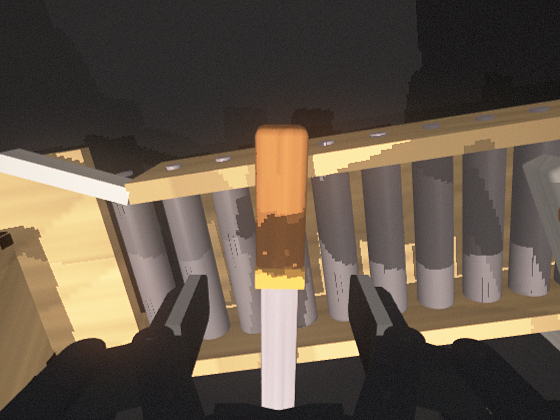

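The file lies midway between the fingers: handle from (205,282) to its ferrule at (280,280), and blade below. It's centred, so I'll descend, grip and lift.

step_arm --motion "0 0 0.5 0 0 2.5 6; 0 0 0.5 0 0 5 6; 0 0 0.5 0 0 5.6 6; 0 0 0.5 0 0 5.6 6; 0 0 0.5 0 0 5.6 2; 0 0 0.5 0 0 5.6 1.5; 0 0 0.5 0 0 5.6 1.5; 0 0 0.5 0 0 5.6 1.5; 0 0 0.5 0 0 5.6 1.5; 0 0 0.5 0 0 5.6 1.5; 0 0 0.5 0 0 4 1.5; 0 0 0.5 0 0 1.5 1.5; 0 0 0.5 0 0 -1 1.5; 0 0 0.5 0 0 -2 1.5; 0 0 0.5 0 0 -2 1.5" --squeeze 50

```text
time: 4.13
ee_pos: [0.4472, 0.0039, 0.3231]
ee_rot: [[-0.982, 0.191, 0.007], [0.191, 0.982, 0.0], [-0.007, 0.001, -1.0]]
ft_force: [0.9, 0.3, -1.5]
gripper_width: 0.025
grip_force: 49.4
```

```bash
python3 -c "
from mv import *
print(arm.read_state()['grip_force'],arm.read_state()['ft_force'])
plan([(.694,-.067,.165,89.5),(.694,-.067,.06,89.5),(.694,-.067,.027,89.5)])"
```

```text
49.350210428237915 [ 0.86029712  0.28486521 -1.49892297]
t 4.13 at [0.4472 0.0039 0.3231] yaw 169.0 w 0.025
[ 0.3  0.3 79.5] [-25.58  -2.26   0.48] rows 11.1
[ 0.3  0.3 79.5] [-25.5   -2.27  10.98] rows 11.1
[ 0.3  0.3 79.5] [-25.48  -2.28  14.28] rows 11.1
```

step_arm --motion "0 0 79.5 -12 -1 0 1.5; 0 0 79.5 -12 -1 0 1.5; 0 0 79.5 -12 -1 0 1.5; 0 0 79.5 -25.5 -2.3 0.5 1.5; 0 0 79.5 -25.5 -2.3 0.5 1.5; 0 0 79.5 -25.5 -2.3 0.5 1.5; 0 0 79.5 -25.5 -2.3 0.5 1.5; 0 0 79.5 -25.5 -2.3 0.5 1.5; 0 0 79.5 -25.5 -2.3 0.5 1.5; 0 0 79.5 -25.5 -2.3 0.5 1.5; 0 0 79.5 -25.5 -2.3 0.5 1.5; 0 0 79.5 -25.5 -2.3 0.5 1.5; 0 0 79.5 -25.5 -2.3 0.5 1.5; 0 0 79.5 -25.5 -2.3 0.5 1.5; 0 0 79.5 -25.5 -2.3 3.5 1.5; 0 0 79.5 -25.5 -2.3 6.5 1.5; 0 0 79.5 -25.5 -2.3 7.5 1.5; 0 0 79.5 -25.5 -2.3 7.5 1.5"

```text
time: 5.63
ee_pos: [0.6901, -0.067, 0.2402]
ee_rot: [[0.007, 1.0, -0.009], [1.0, -0.007, 0.001], [0.001, -0.009, -1.0]]
ft_force: [0.6, -0.3, -1.1]
gripper_width: 0.0252
grip_force: 49.5
```

```bash
python3 -c "
from mv import *
np.set_printoptions(suppress=True,precision=4)
for n in('side','scene'):
  p,d,W=snap(n)
  for r in viewer.silhouettes(n,'file')[:1]:
    X=W[r['pixels']];X=X[~np.isnan(X[:,0])];X=X[(X[:,2]>.03)&(X[:,2]<.2)]
    print(n,r['confidence'],r['at'],len(X),np.percentile(X,[3,50,97],axis=0).round(3),cv2.minAreaRect((X[:,:2]*1000).astype(np.float32)))
plan([(.694,-.067,.04,89.5),(.694,-.067,.027,89.5)])"
```

```text
side 0.64 [235.9, 330.7] 248 [[ 0.68  -0.184  0.065]
 [ 0.69  -0.123  0.071]
 [ 0.702 -0.07   0.086]] ((690.0517578125, -124.2725830078125), (126.78971099853516, 27.675533294677734), 87.56690216064453)
scene 0.69 [217.0, 231.2] 375 [[ 0.685 -0.176  0.069]
 [ 0.701 -0.043  0.082]
 [ 0.708  0.004  0.09 ]] ((696.0946044921875, -87.94109344482422), (190.5063934326172, 27.363840103149414), 89.48967742919922)
t 5.83 at [ 0.6928 -0.0673  0.2471] yaw 89.5 w 0.0244
[0.2 0.  0. ] [0.03 0.1  5.21] rows 1.2
[0.2 0.  0. ] [0.03 0.09 6.51] rows 1.6
```

step_arm --motion "0 0 0 -0.4 0.8 0 1.5; 0 0 0 -0.4 0.8 2.5 1.5; 0 0 0 -0.4 0.8 4.5 1.5; 0 0 0 -0.4 0.8 5.5 1.5; 0 0 0 -0.4 0.8 6.3 1.5; 0 0 0 -0.4 0.8 6.3 1.5; 0 0 0 -0.4 0.8 6.3 1.5; 0 0 0 -0.4 0.8 6.3 3.8; 0 0 0 -0.4 0.8 6.3 3.8; 0 0 0 -0.4 0.8 6.3 3.8; 0 0 0 -0.4 0.8 6.3 3.8; 0 0 0 -0.4 0.8 5 3.8; 0 0 0 -0.4 0.8 2 3.8; 0 0 0 -0.4 0.8 -2 3.8; 0 0 0 -0.4 0.8 -6 3.8; 0 0 0 -0.4 0.8 -8 3.8"

```text
time: 7.17
ee_pos: [0.7006, -0.0714, 0.3322]
ee_rot: [[0.008, 1.0, 0.009], [1.0, -0.008, -0.001], [-0.001, 0.009, -1.0]]
ft_force: [1.5, 0.2, 0.9]
gripper_width: 0.0383
grip_force: 0.0
```

```bash
python3 -c "
from mv import *
np.set_printoptions(suppress=True,precision=4)
for n in('side','scene'):
  p,d,W=snap(n,n+'2.png')
  for r in viewer.silhouettes(n,'file')[:1]:
    X=W[r['pixels']];X=X[~np.isnan(X[:,0])];X=X[(X[:,2]>.009)&(X[:,2]<.2)]
    print(n,r['confidence'],r['at'],len(X),np.percentile(X,[3,50,97],axis=0).round(3),cv2.minAreaRect((X[:,:2]*1000).astype(np.float32)))
  for r in viewer.silhouettes(n,'gate_pin')[:1]:
    X=W[r['pixels']];X=X[(X[:,2]>.135)&(X[:,2]<.17)&(X[:,0]<.6)];print('pin',len(X),X.mean(0),X.min(0),X.max(0))
print(t2w(122,-77) , [ (a,t2w(.122-.118*np.sin(a),-.077+.118*np.cos(a)).round(4)) for a in (.34,.6,.9,1.2,1.45,1.68)])
plan([(.436,.136,.26,169),(.436,.136,.145,169)])"
```

```text
side 0.74 [238.0, 327.1] 376 [[ 0.691 -0.185  0.01 ]
 [ 0.701 -0.087  0.016]
 [ 0.715 -0.014  0.03 ]] ((704.2970581054688, -98.17182159423828), (188.717041015625, 36.258480072021484), 87.06681060791016)
pin 43 [0.4339 0.1302 0.1518] [0.4268 0.1248 0.1356] [0.4419 0.1402 0.162 ]
scene 0.95 [233.2, 220.4] 416 [[ 0.691 -0.18   0.01 ]
 [ 0.705 -0.068  0.024]
 [ 0.816  0.019  0.147]] ((735.1848754882812, -39.75129699707031), (296.9240417480469, 111.47753143310547), 58.338233947753906)<string>:10: RuntimeWarning: Mean of empty slice.
  ret = um.true_divide(
Traceback (most recent call last):
ValueError: zero-size array to reduction operation minimum which has no identity
```

View pics/side2.png

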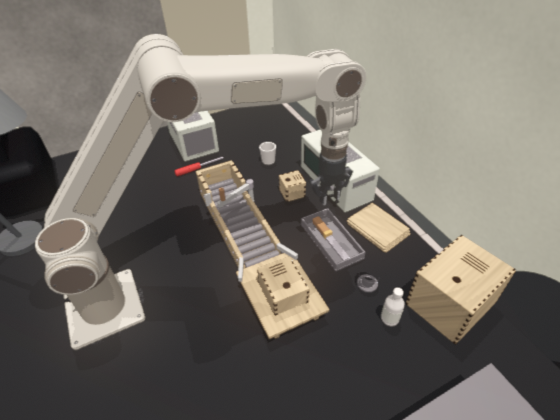

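The file lies flat in the tray (238,330) and the track is clear. Next is the gate, with its pin at (195,222).

```bash
python3 -c "
from mv import *
for a in (.34,.6,.9,1.2,1.45,1.68): print(a,t2w(.122-.118*np.sin(a),-.077+.118*np.cos(a)).round(4))
plan([(.436,.1355,.26,150),(.436,.1355,.145,150)])"
```

```text
0.34 [0.4355 0.1352]
0.6 [0.4484 0.1075]
0.9 [0.4716 0.0809]
1.2 [0.5016 0.0624]
1.45 [0.5299 0.0543]
1.68 [0.557  0.0532]
t 7.47 at [ 0.6994 -0.0712  0.3234] yaw 89.5 w 0.0381
[ -0.1  -0.1 -60.5] [ 20.45 -26.54  -9.09] rows 8.4
[ -0.1  -0.1 -60.5] [ 20.45 -26.5    2.41] rows 8.4
```

step_arm --motion "0 0 -60.5 20.45 -26.5 -9 5; 0 0 -60.5 20.45 -26.5 -9 5; 0 0 -60.5 20.45 -26.5 -9 5; 0 0 -60.5 20.45 -26.5 -9 5; 0 0 -60.5 20.45 -26.5 -9 5; 0 0 -60.5 20.45 -26.5 -9 5; 0 0 -60.5 20.45 -26.5 -9 5; 0 0 -60.5 20.45 -26.5 -9 5; 0 0 -60.5 20.45 -26.5 -9 5; 0 0 -60.5 20.45 -26.5 -9 5; 0 0 -60.5 20.45 -26.5 -9 5; 0 0 -60.5 20.45 -26.5 -5 5; 0 0 -60.5 20.45 -26.5 -3 5; 0 0 -60.5 20.45 -26.5 -3 5"

```text
time: 8.63
ee_pos: [0.4355, 0.1341, 0.3491]
ee_rot: [[-0.865, 0.502, -0.011], [0.502, 0.865, -0.004], [0.007, -0.009, -1.0]]
ft_force: [-1.6, 0.2, -0.4]
gripper_width: 0.0503
grip_force: 0.0
```

```bash
python3 -c "
from mv import *
p,d,W=snap('wrist','w3.png')
for r in viewer.silhouettes('wrist','gate_pin')[:1]:
    X=W[r['pixels']];X=X[(X[:,2]>.12)&(X[:,2]<.17)];print(r['confidence'],r['at'],len(X),X.mean(0),cv2.minAreaRect((X[:,:2]*1000).astype(np.float32)),X[:,2].max())
plan([(.436,.1355,.145,150)])"
```

```text
0.91 [256.1, 298.5] 1962 [0.43923747 0.14313199 0.14936477] ((485.10296630859375, 160.07623291015625), (131.0331268310547, 17.56224250793457), 22.670101165771484) 0.16364475994744163
t 8.73 at [0.4371 0.1347 0.3534] yaw 149.9 w 0.05
[-0.2 -0.1 -0.1] [0.12 0.04 5.34] rows 1.3
```

View pics/w3.png

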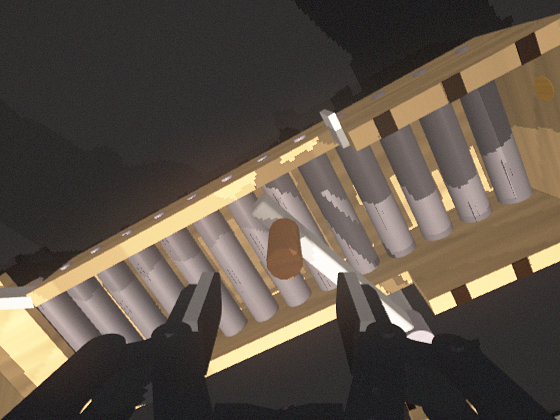

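The pin shows at (250,285), between the fingers with room on both sides. I'll descend and pinch.

step_arm --motion "0 0 0 0 0 2.5 5; 0 0 0 0 0 4.5 5; 0 0 0 0 0 5.3 5; 0 0 0 0 0 5.3 5; 0 0 0 0 0 5.3 1; 0 0 0 0 0 5.3 1; 0 0 0 0 0 5.3 1; 0 0 0 0 0 5.3 1; 0 0 0 0 0 5.3 1; 0 0 0 0 0 5.3 1" --squeeze 20

```text
time: 9.57
ee_pos: [0.437, 0.1355, 0.3031]
ee_rot: [[-0.866, 0.5, 0.002], [0.5, 0.866, 0.0], [-0.002, 0.002, -1.0]]
ft_force: [-1.6, -1.4, 6.3]
gripper_width: 0.0172
grip_force: 22.0
```

```bash
python3 -c "
from mv import *
s=arm.read_state();print(s['grip_force'],s['ft_force'])
plan([(*t2w(.122-.118*np.sin(a),-.077+.118*np.cos(a)),.145,150) for a in np.arange(.34,1.73,.1)])"
```

```text
22.038307785987854 [-1.59140893 -1.42825367  6.30128345]
t 9.57 at [0.437  0.1355 0.3031] yaw 150.0 w 0.0172
[0.1 0.1 0. ] [ 0.11 -0.1   0.31] rows 0.1
[0.1 0.1 0. ] [-0.8  -0.85  0.31] rows 0.3
[0.1 0.1 0. ] [-1.78 -1.51  0.31] rows 0.6
[0.1 0.1 0. ] [-2.82 -2.06  0.32] rows 0.8
[0.1 0.1 0. ] [-3.91 -2.51  0.32] rows 1.1
[0.1 0.1 0. ] [-5.04 -2.85  0.32] rows 1.4
[0.1 0.1 0. ] [-6.2  -3.07  0.32] rows 1.7
[0.1 0.1 0. ] [-7.37 -3.18  0.32] rows 1.9
[0.1 0.1 0. ] [-8.55 -3.17  0.32] rows 2.2
[0.1 0.1 0. ] [-9.72 -3.04  0.33] rows 2.4
[0.1 0.1 0. ] [-10.88  -2.79   0.33] rows 2.7
[0.1 0.1 0. ] [-12.    -2.43   0.33] rows 2.9
[0.1 0.1 0. ] [-13.08  -1.96   0.33] rows 3.2
[0.1 0.1 0. ] [-14.11  -1.39   0.34] rows 3.4
```

step_arm --motion "0 0 0 -0.9 -0.8 0 1; 0 0 0 -1.8 -1.45 0 1; 0 0 0 -2.85 -2 0 1; 0 0 0 -3.9 -2.45 0 1; 0 0 0 -5.05 -2.8 0 1; 0 0 0 -6.2 -3 0 1; 0 0 0 -7.4 -3.1 0 1; 0 0 0 -8.55 -3.1 0 1; 0 0 0 -9.75 -3 0 1; 0 0 0 -10.9 -2.75 0 1; 0 0 0 -12 -2.4 0 1; 0 0 0 -13.1 -1.95 0 1; 0 0 0 -13.9 -1.5 0 1; 0 0 0 -13.9 -1.5 0 1; 0 0 0 -13.9 -1.5 0 4; 0 0 0 -13.9 -1.5 0 4; 0 0 0 -13.9 -1.5 0 4; 0 0 0 -13.9 -1.5 -4 4; 0 0 0 -13.9 -1.5 -8 4"

```text
time: 11.15
ee_pos: [0.5483, 0.052, 0.3791]
ee_rot: [[-0.866, 0.501, -0.009], [0.501, 0.866, -0.002], [0.007, -0.006, -1.0]]
ft_force: [1.7, 0.8, 0.5]
gripper_width: 0.0401
grip_force: 0.0
```

```bash
python3 -c "
from mv import *
for n in('scene','side'):
  p,d,W=snap(n,n+'4.png')
  X=W.reshape(-1,3);X=X[~np.isnan(X[:,0])]
  r=lambda y0,y1,z0,z1,x0=.36,x1=.57:X[(X[:,0]>x0)&(X[:,0]<x1)&(X[:,1]>y0)&(X[:,1]<y1)&(X[:,2]>z0)&(X[:,2]<z1)]
  q=r(.0,.2,.135,.163,.4,.62);print('pin',len(q),q.mean(0))
  q=r(.0,.2,.10,.12,.4,.62);print('bar',len(q),cv2.minAreaRect((q[:,:2]*1000).astype(np.float32)))
  q=r(-.32,-.12,.112,.121);print('case',cv2.minAreaRect((q[:,:2]*1000).astype(np.float32)))
plan([])"
```

```text
pin 72 [0.55828878 0.05984331 0.14972305]
bar 406 ((515.5394287109375, 147.89999389648438), (106.87769317626953, 225.14561462402344), 43.135398864746094)
case ((462.4249267578125, -222.5923309326172), (121.13165283203125, 105.19647216796875), 88.31175994873047)
pin 48 [0.55368765 0.05182657 0.15176251]
bar 208 ((516.501953125, 145.8045654296875), (102.467041015625, 224.07138061523438), 43.91219711303711)
case ((461.3691101074219, -227.7866973876953), (122.09078979492188, 99.19090270996094), 87.392333984375)
t 11.25 at [0.5513 0.0523 0.3884] yaw 149.9 w 0.04
```

View pics/scene4.png

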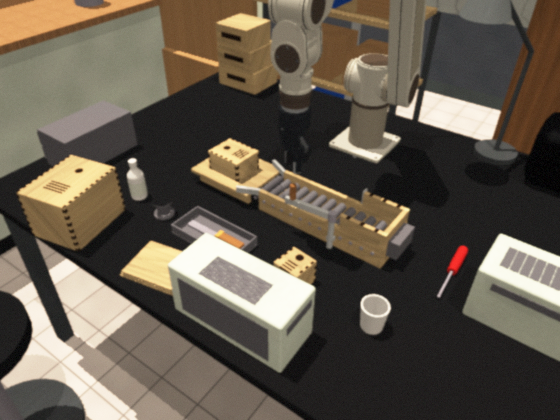

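The scene view shows the gate swung open along the far rail, pin at (190,293), and the file in the tray (232,220). Next: get behind the case with the fingers spread and push.

```bash
python3 -c "
from mv import *
plan([(*t2w(-.385,-.004),.235,88.1),(*t2w(-.385,-.004),.094,88.1)])"
```

```text
t 11.25 at [0.5513 0.0523 0.3884] yaw 149.9 w 0.04
[ 0.7  0.3 61.8] [-11.28 -38.04  -0.29] rows 9.5
[ 0.7  0.3 61.8] [-11.13 -38.13  13.81] rows 10.1
```

step_arm --motion "0 0 61.8 -11.2 -38.1 0 5; 0 0 61.8 -11.2 -38.1 0 5; 0 0 61.8 -11.2 -38.1 0 5; 0 0 61.8 -11.2 -38.1 0 5; 0 0 61.8 -11.2 -38.1 0 5; 0 0 61.8 -11.2 -38.1 0 5; 0 0 61.8 -11.2 -38.1 0 5; 0 0 61.8 -11.2 -38.1 0 5; 0 0 61.8 -11.2 -38.1 0 5; 0 0 61.8 -11.2 -38.1 0 5; 0 0 61.8 -11.2 -38.1 0 5; 0 0 61.8 -11.2 -38.1 0 5; 0 0 61.8 -11.2 -38.1 4 5; 0 0 61.8 -11.2 -38.1 8 5; 0 0 61.8 -11.2 -38.1 11 5; 0 0 61.8 -11.2 -38.1 13 5; 0 0 61.8 -11.2 -38.1 13 5; 0 0 61.8 -11.2 -38.1 13 5"

```text
time: 12.75
ee_pos: [0.456, -0.3316, 0.2508]
ee_rot: [[0.03, 1.0, -0.003], [1.0, -0.03, 0.002], [0.002, -0.003, -1.0]]
ft_force: [1.1, -0.0, 0.3]
gripper_width: 0.0501
grip_force: 0.0
```

```bash
python3 -c "
from mv import *
plan([(*t2w(-.36,-.004),.094,88.1),(*t2w(-.2,-.003),.094,88.1),(*t2w(0,-.001),.094,88.1),(*t2w(.126,0),.094,88.1)])"
```

```text
t 12.75 at [ 0.456  -0.3316  0.2508] yaw 88.3 w 0.0501
[-0.2 -0.1  0.2] [2.33 0.25 0.18] rows 0.6
[-0.2 -0.1  0.2] [18.33  0.2   0.21] rows 4.4
[-0.2 -0.1  0.2] [38.33  0.07  0.25] rows 9.2
[-0.2 -0.1  0.2] [5.093e+01 1.000e-02 2.800e-01] rows 12.2
```

step_arm --motion "0 0 0 1 0.3 0.1 5; 0 0 0 2 0.3 0.1 5; 0 0 0 2.6 0.3 0.1 5; 0 0 0 3.2 0.3 0.1 5; 0 0 0 4 0.3 0.1 5; 0 0 0 4.9 0.3 0.1 5; 0 0 0 5.8 0.3 0.1 5; 0 0 0 6.7 0.3 0.1 5; 0 0 0 7.6 0.3 0.1 5; 0 0 0 8.5 0.3 0.1 5; 0 0 0 9.4 0.3 0.1 5; 0 0 0 10.3 0.3 0.1 5; 0 0 0 11.2 0.2 0.1 5; 0 0 0 12.1 0.2 0.1 5; 0 0 0 13 0.2 0.1 5; 0 0 0 13.9 0.2 0.1 5"

```text
time: 14.08
ee_pos: [0.4629, -0.1944, 0.252]
ee_rot: [[0.032, 0.999, 0.002], [0.999, -0.032, -0.004], [-0.004, 0.003, -1.0]]
ft_force: [0.2, -5.8, 3.4]
gripper_width: 0.0498
grip_force: 3.0
```

```bash
cat > cs.py <<'E'
from mv import *
for n in('scene','side'):
  p,d,W=snap(n,n+'5.png')
  X=W.reshape(-1,3);X=X[~np.isnan(X[:,0])]
  T=np.c_[(X[:,:2]-O)@TX,(X[:,:2]-O)@TY,X[:,2]]
  for r in viewer.silhouettes(n,'case')[:1]:
    q=W[r['pixels']];q=q[(q[:,2]>.112)&(q[:,2]<.121)&(q[:,0]<.57)&(q[:,1]<.35)]
    q=np.c_[(q[:,:2]-O)@TX,(q[:,:2]-O)@TY]*1000
    if len(q)>5: print(n,round(r['confidence'],2),len(q),cv2.minAreaRect(q.astype(np.float32)),np.percentile(q,[1,99],axis=0))
s=arm.read_state();p=np.array(s['ee_pos'])[:2]-O
print('tool in track',p@TX,p@TY,s['ft_force'])
E
python3 cs.py
```

```text
scene 0.96 633 ((-173.52548217773438, -2.3434371948242188), (101.75043487548828, 120.4734878540039), 89.65447998046875) [[-231.18510654  -50.88350476]
 [-114.69342105   45.13163343]]
side 0.94 332 ((-176.4940643310547, 10.925411224365234), (122.63495635986328, 77.97404479980469), 2.3097970485687256) [[-236.21516034  -25.28906926]
 [-116.71263972   48.14680807]]
tool in track -0.2449623793185338 -0.0032360136484196203 [ 0.960588    0.74809742 -0.07581727]
```

step_arm --motion "0 0 0 1 0 0.1 5; 0 0 0 2 0 0.1 5; 0 0 0 3 0 0.1 5; 0 0 0 4 0 0.1 5; 0 0 0 5 0 0.1 5; 0 0 0 6 0 0.1 5; 0 0 0 7 0 0.1 5; 0 0 0 8 0 0.1 5; 0 0 0 9 -0.1 0.1 5; 0 0 0 10 -0.1 0.1 5; 0 0 0 11 -0.1 0.1 5; 0 0 0 12 -0.1 0.1 5; 0 0 0 13 -0.1 0.1 5; 0 0 0 14 -0.1 0.1 5; 0 0 0 15 -0.1 0.1 5; 0 0 0 16 -0.1 0.1 5; 0 0 0 17 -0.1 0.1 5; 0 0 0 18 -0.1 0.1 5; 0 0 0 19 -0.1 0.1 5; 0 0 0 20 -0.1 0.1 5"

```text
time: 15.95
ee_pos: [0.4676, 0.0069, 0.2496]
ee_rot: [[0.031, 1.0, -0.0], [1.0, -0.031, 0.0], [0.0, -0.0, -1.0]]
ft_force: [-0.5, -1.6, -0.7]
gripper_width: 0.0502
grip_force: 0.7
```

```bash
python3 cs.py
```

```text
scene 0.98 763 ((28.550838470458984, -12.072776794433594), (124.71617889404297, 118.61434173583984), 89.38458251953125) [[-28.17314954 -50.88991004]
 [ 86.83233606  46.76328061]]
side 0.63 173 ((22.072479248046875, 20.21595001220703), (133.51321411132812, 68.09913635253906), 16.00861358642578) [[-31.86955505 -28.51256933]
 [ 87.39955071  48.51797908]]
tool in track -0.045058412034438514 -0.002532263181608479 [-0.01561621 -0.12806907  0.16499561]
```

step_arm --motion "0 0 0 1 0 0 5; 0 0 0 2 0 0 5; 0 0 0 3 0 0 5; 0 0 0 4 0 0 5; 0 0 0 5 0 0 5; 0 0 0 6 0 0 5; 0 0 0 7 0 0 5; 0 0 0 8 0 0 5; 0 0 0 9 0 0 5; 0 0 0 10 0 0 5; 0 0 0 11 0 0 5; 0 0 0 12 0 0 5; 0 0 0 13 0 0 5; 0 0 0 13.8 0 0 5; 0 0 0 14.5 0 0 5; 0 0 0 15.1 0 0 5; 0 0 0 15.6 0 0 5; 0 0 0 16 0 0 5; 0 0 0 16.4 0 0 5; 0 0 0 16.4 0 0 5"

```text
time: 17.82
ee_pos: [0.4729, 0.1704, 0.2497]
ee_rot: [[0.031, 1.0, 0.0], [1.0, -0.031, 0.001], [0.001, 0.0, -1.0]]
ft_force: [-0.0, -0.2, 1.0]
gripper_width: 0.0504
grip_force: 0.0
```

```bash
python3 cs.py
```

```text
scene 0.96 986 ((192.82106018066406, -0.5377159118652344), (103.35385131835938, 119.04304504394531), 89.8493881225586) [[134.78379088 -50.17233649]
 [250.31215031  48.36913517]]
side 0.8 127 ((179.36178588867188, 22.555843353271484), (132.22146606445312, 72.74535369873047), 23.02872085571289) [[126.83694169 -29.68873193]
 [245.13084217  49.36638775]]
tool in track 0.11830440273112132 -0.002028352598128423 [ 0.8685919  -0.36959705 -0.33695608]
```

Nearly home. I'll push gently until the wall shows up in the force reading.

step_arm --motion "0 0 0 0.3 0 0 5; 0 0 0 0.5 0 0 5; 0 0 0 0.7 0 0 5; 0 0 0 0.9 0 0 5; 0 0 0 1 0 0 5; 0 0 0 1 0 0 5; 0 0 0 1 0 0 5"

```text
time: 18.6
ee_pos: [0.4732, 0.18, 0.2497]
ee_rot: [[0.031, 1.0, 0.0], [1.0, -0.031, 0.0], [0.0, 0.0, -1.0]]
ft_force: [0.4, 1.1, 0.6]
gripper_width: 0.05
grip_force: 0.0
```

```bash
python3 cs.py
```

```text
scene 0.74 972 ((201.89971923828125, -1.5212364196777344), (118.12586212158203, 102.50389862060547), 1.3541496992111206) [[144.33561405 -49.76137884]
 [259.12095286  46.96383772]]
side 0.66 114 ((192.09263610839844, 13.244514465332031), (134.65097045898438, 55.056880950927734), 22.19053840637207) [[136.62329714 -30.456223  ]
 [253.61229643  49.17358495]]
tool in track 0.12839537438122195 -0.0019059637321518488 [ 0.40237268  0.04780439 -0.11003823]
```

step_arm --motion "0 0 0 0.2 0 0 5; 0 0 0 0.3 0 0 5; 0 0 0 0.4 0 0 5; 0 0 0 0.4 0 0 5"

```text
time: 19.13
ee_pos: [0.4731, 0.1817, 0.2497]
ee_rot: [[0.033, 0.999, 0.0], [0.999, -0.033, -0.007], [-0.007, 0.0, -1.0]]
ft_force: [0.6, -10.2, 3.6]
gripper_width: 0.05
grip_force: 5.2
```

Against the wall: the force reads 10 N and the tool has stopped. Back off, rise, and plan the pin grasp.

step_arm --motion "0 0 0 -0.5 0 0 5; 0 0 0 -2 0 0 5; 0 0 0 -4 0 0 5; 0 0 0 -4 0 -3 5; 0 0 0 -4 0 -7 5; 0 0 0 -4 0 -11 5; 0 0 0 -4 0 -13.5 5; 0 0 0 -4 0 -13.5 5"

```text
time: 19.8
ee_pos: [0.4736, 0.1443, 0.3912]
ee_rot: [[0.031, 0.999, 0.012], [0.999, -0.031, 0.004], [0.005, 0.012, -1.0]]
ft_force: [0.8, 0.7, -0.1]
gripper_width: 0.05
grip_force: 0.0
```

```bash
python3 cs.py; python3 -c "
from mv import *
for n in('scene','side'):
  p,d,W=snap(n)
  X=W.reshape(-1,3);X=X[~np.isnan(X[:,0])]
  q=X[(abs(X[:,0]-.556)<.03)&(abs(X[:,1]-.056)<.03)&(X[:,2]>.135)&(X[:,2]<.163)];print('pin',len(q),q.mean(0))
plan([(.556,.055,.225,150),(.556,.055,.147,150)])"
```

```text
scene 0.7 981 ((202.1551055908203, -1.2885589599609375), (119.58439636230469, 102.26158905029297), 0.6527278423309326) [[143.5446611  -49.93778611]
 [259.63552182  47.59687077]]
side 0.83 547 ((198.26173400878906, 0.09429168701171875), (99.44318389892578, 127.00672149658203), 89.74720764160156) [[136.77484272 -48.14391665]
 [256.85897797  47.98008534]]
tool in track 0.09230832684554552 -0.0014624979311143927 [ 0.37773472  0.38696305 -1.60070357]
pin 68 [0.55850319 0.05974351 0.15074597]
pin 49 [0.55372835 0.05190997 0.15125725]
t 20.1 at [0.4714 0.1437 0.3829] yaw 88.2 w 0.0499
[ -0.2  -0.1 -61.8] [-8.6   8.73  0.26] rows 8.6
[ -0.2  -0.1 -61.8] [-8.59  8.76  8.06] rows 8.6
```

step_arm --motion "0 0 -61.8 -8.6 8.75 0.2 5; 0 0 -61.8 -8.6 8.75 0.2 5; 0 0 -61.8 -8.6 8.75 0.2 5; 0 0 -61.8 -8.6 8.75 0.2 5; 0 0 -61.8 -8.6 8.75 0.2 5; 0 0 -61.8 -8.6 8.75 0.2 5; 0 0 -61.8 -8.6 8.75 0.2 5; 0 0 -61.8 -8.6 8.75 0.2 5; 0 0 -61.8 -8.6 8.75 0.2 5; 0 0 -61.8 -8.6 8.75 0.2 5; 0 0 -61.8 -8.6 8.75 4 5; 0 0 -61.8 -8.6 8.75 7 5; 0 0 -61.8 -8.6 8.75 7.8 5; 0 0 -61.8 -8.6 8.75 7.8 5; 0 0 -61.8 -8.6 8.75 7.8 1; 0 0 -61.8 -8.6 8.75 7.8 1; 0 0 -61.8 -8.6 8.75 7.8 1; 0 0 -61.8 -8.6 8.75 7.8 1; 0 0 -61.8 -8.6 8.75 7.8 1; 0 0 -61.8 -8.6 8.75 7.8 1"

```text
time: 21.77
ee_pos: [0.5575, 0.0544, 0.3087]
ee_rot: [[-0.866, 0.501, 0.004], [0.501, 0.866, -0.002], [-0.004, 0.001, -1.0]]
ft_force: [0.2, -4.4, 5.8]
gripper_width: 0.0172
grip_force: 22.4
```

```bash
python3 -c "
from mv import *
s=arm.read_state();print(s['grip_force'],s['ft_force'])
plan([(*t2w(.122-.118*np.sin(a),-.077+.118*np.cos(a)),.145,150) for a in np.arange(1.66,-.05,-.1)])"
```

```text
22.351192831993103 [ 0.17608936 -4.42426561  5.80909334]
t 21.77 at [0.5575 0.0544 0.3087] yaw 150.0 w 0.0172
[ 0.   0.3 -0. ] [ 0.19 -0.26  0.87] rows 0.2
[ 0.   0.3 -0. ] [ 1.2  -0.86  0.87] rows 0.4
[ 0.   0.3 -0. ] [ 2.28 -1.35  0.86] rows 0.7
[ 0.   0.3 -0. ] [ 3.39 -1.73  0.86] rows 0.9
[ 0.   0.3 -0. ] [ 4.54 -2.    0.85] rows 1.2
[ 0.   0.3 -0. ] [ 5.71 -2.16  0.85] rows 1.5
[ 0.   0.3 -0. ] [ 6.89 -2.19  0.84] rows 1.7
[ 0.   0.3 -0. ] [ 8.07 -2.11  0.84] rows 2.0
[ 0.   0.3 -0. ] [ 9.23 -1.91  0.83] rows 2.3
[ 0.   0.3 -0. ] [10.36 -1.6   0.83] rows 2.5
[ 0.   0.3 -0. ] [11.46 -1.17  0.82] rows 2.8
[ 0.   0.3 -0. ] [12.52 -0.64  0.82] rows 3.0
[ 0.   0.3 -0. ] [13.51 -0.    0.82] rows 3.2
[ 0.   0.3 -0. ] [14.43  0.73  0.81] rows 3.5
[ 0.   0.3 -0. ] [15.28  1.55  0.81] rows 3.7
[ 0.   0.3 -0. ] [16.04  2.45  0.81] rows 3.9
[ 0.   0.3 -0. ] [16.71  3.43  0.8 ] rows 4.1
[ 0.   0.3 -0. ] [17.28  4.46  0.8 ] rows 4.3
```

step_arm --motion "0 0 0 1.2 -0.8 0 1; 0 0 0 2.3 -1.35 0 1; 0 0 0 3.4 -1.75 0 1; 0 0 0 4.55 -2 0 1; 0 0 0 5.7 -2.15 0 1; 0 0 0 6.9 -2.2 0 1; 0 0 0 8.05 -2.1 0 1; 0 0 0 9.25 -1.9 0 1; 0 0 0 10.35 -1.6 0 1; 0 0 0 11.45 -1.2 0 1; 0 0 0 12.5 -0.65 0 1; 0 0 0 13.5 0 0 1; 0 0 0 14.45 0.75 0 1; 0 0 0 15.3 1.55 0 1; 0 0 0 16.05 2.45 0 1; 0 0 0 16.7 3.4 0 1; 0 0 0 17 4 0 1; 0 0 0 17.1 4.2 0 1; 0 0 0 17.1 4.2 0 1"

```text
time: 23.35
ee_pos: [0.4253, 0.1775, 0.307]
ee_rot: [[-0.867, 0.498, -0.012], [0.498, 0.867, 0.002], [0.011, -0.004, -1.0]]
ft_force: [-16.7, 0.6, 14.8]
gripper_width: 0.017
grip_force: 24.4
```

```bash
python3 -c "
from mv import *
s=arm.read_state();p=np.array(s['ee_pos'])[:2]-O;print(p@TX,p@TY,s['grip_force'],s['ft_force'],np.arctan2(.122-p@TX,p@TY+.077))"
```

```text
0.1245926107161233 0.04583702000580923 24.44551795721054 [-16.67055512   0.57576146  14.75702286] -0.021102969155478424
```

step_arm --motion "0 0 0 0 0 0 3; 0 0 0 0 0 0 4; 0 0 0 0 0 0 4; 0 0 0 0 0 0 4; 0 0 0 0 0 -3 4; 0 0 0 0 0 -6 4; 0 0 0 0 0 -10 4; 0 0 0 0 0 -14 4; 0 0 0 -4 -4 -15 4; 0 0 0 -8 -8 -15 4; 0 0 0 -10 -12 -15 4; 0 0 0 -10 -15 -15 4; 0 0 0 -10 -15 -15 4; 0 0 0 -10 -15 -15 4; 0 0 0 -10 -15 -15 4"

```text
time: 24.6
ee_pos: [0.4414, -0.0039, 0.4568]
ee_rot: [[-0.865, 0.502, 0.0], [0.502, 0.865, 0.001], [-0.0, 0.001, -1.0]]
ft_force: [-0.0, 0.9, -0.1]
gripper_width: 0.0399
grip_force: 0.0
```

```bash
python3 cs.py; python3 -c "
from mv import *
for n in('scene','side'):
  p,d,W=snap(n,n+'6.png')
  X=W.reshape(-1,3);X=X[~np.isnan(X[:,0])]
  T=np.c_[(X[:,:2]-O)@TX,(X[:,:2]-O)@TY,X[:,2]]
  q=T[(abs(T[:,0]-.11)<.06)&(abs(T[:,1]-.04)<.04)&(T[:,2]>.135)&(T[:,2]<.163)];print('pin',len(q),q.mean(0),'gate',np.arctan2(.122-q[:,0].mean(),.077+q[:,1].mean()))
  for r in viewer.silhouettes(n,'file')[:1]:
    X=W[r['pixels']];X=X[(X[:,2]>.009)&(X[:,2]<.05)];print('file',len(X),cv2.minAreaRect((X[:,:2]*1000).astype(np.float32)))
print(arm.read_state()['time'])"
```

```text
scene 0.83 983 ((202.34181213378906, -1.361175537109375), (120.093505859375, 101.7935562133789), 0.04340604692697525) [[143.91126815 -49.75665181]
 [260.21100927  47.24252386]]
side 0.89 379 ((191.8984375, 8.652164459228516), (83.18502044677734, 127.95466613769531), 89.12600708007812) [[137.20956148 -29.95890856]
 [254.63910764  49.01836653]]
tool in track -0.054276589310282834 0.02362204461170235 [-0.16836822  0.37085398 -1.0555457 ]
pin 68 [0.12618239 0.03884473 0.15008706] gate -0.036087751202765556
pin 47 [0.1169231  0.04267724 0.15104079] gate 0.04239617451485759
file 397 ((703.6395874023438, -97.32889556884766), (28.6090030670166, 187.97927856445312), 0.7152004241943359)
25.0
```

View pics/scene5.png

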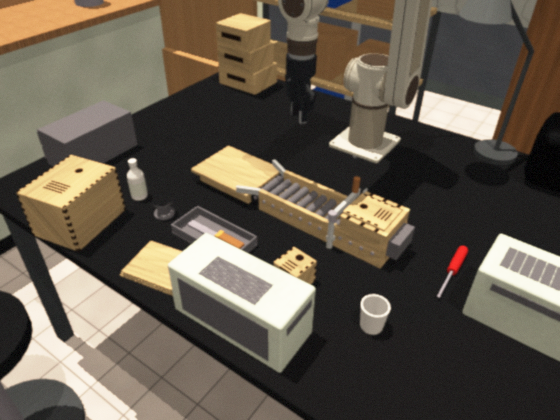

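The picture shows the case in the bay (215,375), the gate shut across behind it with its pin at (185,357), the file in the tray (230,220), the bystanders in place and the arm clear.

```bash
python3 -c "
from station import arm
print(arm.finish_job())"
```

```text
the job is handed in; nothing more can be done
None
```

I handed the job in at about 25 s with the file flat in the tray, the case home against the back wall, the gate shut and the bystanders looking undisturbed; no verdict was returned.

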